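# Third hand: press a heat sink against the sprung stop

### The arm

A 6-joint arm with a two-finger parallel gripper is mounted at the origin on the work surface. World frame = base frame: x ahead of the robot, y to its left, z up, the work surface at z = 0. Lengths are in m, angles in rad, forces in N, time in s.
With the tool pointing down it reaches from about 0.3 to 0.775 m from the base axis. Payload 14.6 kg.
Tool frame: the origin (TCP) lies midway between the tips of the shut fingers; the grasp point (between the pads) lies 19 mm behind it; z points along the fingers, y is the line along which they close (so a half turn about z gives the same grasp; the last joint's range is limited). The gripper opens to 94 mm and grips with 3 to 60 N. Pads are 16 mm wide; open, the fingers measure 119 mm over their backs; the gripper's body (75 mm by 177 mm) begins 78 mm behind the grasp point.
Start: joints at [-1.245, 0.3, 1.521, -0, 1.321, -0.067], TCP at [0.211, -0.508, 0.205] pointing down, gripper open.
Joint ranges: [-3.03, 3.03], [-0.79, 2.21], [0.23, 2.52], [-1.04, 4.18], [0, 3.07], [-2.55, 2.55]. Speed limits (rad/s): [2.22, 2.22, 2.57, 3.14, 3.14, 3.14].

### API

Orientations are given as a unit quaternion [x, y, z, w].
In Python, from station import get_obs, get_image, camera_info, finish_job gives the robot as it stands.
- The arm moves only by the tool move_arm, never from a script. Its argument "plan" is a list of rows, each a list of 7 numbers: the opening, from 0 (shut) to 1 (fully open), then the shift along the tool's x, y, z in m, then the turn, a rotation vector about the tool's x, y, z in degrees. In form: [[jaw, dx, dy, dz, rx, ry, rz], ...]. A call has 1 to 5 rows; each row is the pose to reach, as a shift and turn from the pose commanded when the call began, along the tool's axes at that moment; what a row does not reach only later rows make up. A row lasts 1/8 s, in which the tool goes at most 62.5 mm and 10.7 degrees, less where a joint would pass 70% of its speed; a pose out of reach is approached as far as the arm can. A call with a gripper value outside its range is refused whole. The fingers move at their own pace and stop on an object; "newtons" is the grip in N (left out, the last holds). Time passes only in rows, so rows that repeat a pose let the fingers close. It gives the time, the measured TCP pose, the force, the opening and the grip force at its end, in the units of the state.
- get_obs(): the state, without advancing time (a new reading comes with each control period).
- get_image(name): name is "scene" or "top" or "wrist"; returns (picture, depth): 400x640x3 uint8, red, green, blue; 400x640 float32, m along the optical axis (not along the pixel's ray), 0 where there is no reading.
- camera_info(name): a dict with "mtx" (3x3 intrinsics, pixels), "rvec" (rotation vector, rad) and "tvec" (3), from world to camera coordinates, as OpenCV has them. Camera axes: x right, y down, z forward; pixel columns grow to the right and rows downward; lengths in m; the calibration is good to about 2 mm. A picture is of the moment at which its call begins: read the wrist's pose just before it. camera_info takes no time and is no camera call; for the wrist camera it gives the pose at the moment of the call.
- finish_job(): hands the job in; it is judged then, once.
The state is a dict: "clock": time; "joints": joint angles; "joint_velocities": joint speeds; "joint_efforts": joint torques, N m; "tool_pos": TCP position; "tcp_rot": TCP orientation; "ft_force": force on the tool from outside, world axes, zero at the start; "ft_torque": the same for the moment, N m; "grip_width": opening from 0.0 (shut) to 1.0 (fully open); "grasp_force": force on a finger pad.
Only numpy, scipy, OpenCV 4.12 (cv2) and the standard library are available. Lean on these libraries where they do the work, as an engineer would, in place of code of your own. Each camera call takes 0.05 s, during which the arm holds its last target. There are 200 camera calls.

### The job

Take the orange-capped screw vial out of the green rack and stand it fully down in the yellow socket of the fastening jig, then let go of it. Then fetch the aluminium heat sink from the mat, lay it flat on the jig's bed between the two white lines and press one of its drilled ends squarely against the orange sprung stop until the black pointer stands in the green band, never in the red. Finish while still holding it pressed there, steady in the green, so that a colleague can drive the screws; leave everything else on the bench as it is.

Things in the scene. Friction and masses are not known exactly. Their poses are not given: they have to be found in the camera images.
- vial_orange: Clear plastic screw vial with an orange cap (the one to move). Total height 66 mm: body 18 mm diameter x 50 mm, cap 22 mm diameter x 16 mm on top. Origin at the centre of its underside, z up along the vial. It starts upright in one of the rack's holes, which one varies.
- vial_blue: Clear plastic screw vial with a blue cap, stays in the rack. Total height 66 mm: body 18 mm diameter x 50 mm, cap 22 mm diameter x 16 mm on top. Origin at the centre of its underside, z up along the vial.
- vial_white: Clear plastic screw vial with a white cap, stays in the rack. Total height 66 mm: body 18 mm diameter x 50 mm, cap 22 mm diameter x 16 mm on top. Origin at the centre of its underside, z up along the vial.
- rack: Bright green fixed rack block 172 x 44 x 36 mm (its x, y, z), origin at the centre of its underside. Four round holes 22 mm wide and 28 mm deep (hole floor 8 mm above the table) in a row along its x, at x = -63, -21, 21, 63 mm; three hold a vial, whose top 38 mm stand above the block.
- jig: Fixed jig: dark steel plate 10 mm thick, 170 mm along its x, from y = -70 to +150 mm; origin on the table under the bed, z up. The push goes along its +y. A grey spring block (100 x 16 mm, 24 mm above the plate) stands at y = 91 mm. White lines along y at x = -30.5 and +30.5 mm flank the heat sink's place, centred on x = 0 (10 mm either way still serves).
- bed (a point): Point on top of the jig's plate (10 mm above the table) above the jig's origin, axes as the jig's: x along the stop, y the pressing direction, z up.
- socket (a point): Centre of the floor of the yellow socket's hole on the jig, level with the plate's top (10 mm above the table). The socket is a block 36 x 36 mm, 30 mm high above the plate, with a round hole 22 mm wide going down to the plate; it is at x = -50, y = 128 mm in the jig's frame.
- stop_face (a point): On the orange sprung stop (stop_bar), a bar 80 mm wide along the jig's x, 10 mm thick in y, reaching from 1 to 30 mm above the plate. This point lies at plate height, at the middle of the face that the heat sink is pressed against (that face looks to the jig's -y). The face stands at y = 30 mm in the jig's frame when untouched and moves along the jig's +y when pushed.
- stop_bar (a joint): Travel of the sprung stop along the jig's +y in m: 0 untouched, 0.030 the end. Spring: 1 N at the start plus 0.5 N per mm, so 8.5 N at 0.015. A black pointer on the stop's +x end shows it on a strip on the plate at x = 66 mm: white, green (travel 0.009 to 0.021), white, red (from 0.024).
- heat_sink: Finned aluminium heat sink, a block 44 mm (its x) by 64 mm (its y) by 26 mm high, about 0.13 kg, lying flat on the mat at the start with its fins up. Origin at the centre of its underside, z up. Its two 44 mm wide end faces (its +y and -y) are drilled and alike; either may go to the stop, squarely. Grip it across its 44 mm, on the long sides.
- flux_bottle: White plastic bottle, 48 mm diameter, 90 mm high, origin at its underside. Bystander.
- phone: Black phone lying flat, 74 x 152 x 8 mm, origin at its underside. Bystander.
- screwdriver: Screwdriver with red handle lying on the bench, 160 mm long. Bystander.
- brush: Blue brush lying on the bench, 150 mm long. Bystander.

How it is judged:
On the way, in this order (a step that is already met when the one before it is completed fails the run):
1. the orange-capped vial stands fully down in the jig's socket, let go (horizontal distance between vial_orange and socket below 0.006 m and z of vial_orange in the frame of socket below 0.006 m and angle between vial_orange's own z axis and vertical below 0.2 rad and contact force between the fingers and vial_orange below 0.1 N), for 0.3 s.
2. the heat sink, flat on the bed and square, is pressed into the stop with the pointer in the green (value of joint stop_bar between 0.009 and 0.021 m and contact force between heat_sink and stop_bar between 4 and 15 N and contact force between the fingers and heat_sink above 1.5 N and z of heat_sink in the frame of bed below 0.004 m and angle between heat_sink's own z axis and vertical below 0.08 rad and angle between the y axis of heat_sink and the y axis of bed, either way round below 0.1 rad and x of heat_sink in the frame of bed between -0.01 and 0.01 m), for 0.5 s.
At the end, for the whole second after the job is handed in: Orange vial released in the socket (6 mm from axis and floor, upright). Fingers hold the heat sink still, flat on the bed (4 mm, 0.08 rad), square (0.1 rad), within 10 mm of the middle, pressed on the stop with 4 to 15 N and stop travel 9 to 21 mm (all of step 1 and all of step 2 and linear speed of heat_sink below 0.01 m/s and velocity of joint stop_bar between -0.01 and 0.01 m/s); the arm keeps its last pose, push and grip.
It fails at once if the stop is driven into the red (value of joint stop_bar above 0.024 m).
It fails at once if another vial is disturbed (distance of any of vial_blue, vial_white from where it was at the start of the episode above 0.02 m).
It fails at once if the bottle, phone, screwdriver or brush is disturbed (distance of any of flux_bottle, phone, screwdriver, brush from where it was at the start of the episode above 0.02 m).
It also fails if it takes over 61 s, if anything falls off the work surface, if the arm or the gripper's body presses on something with over 40 N, if the wrist force passes 120 N, or if a joint passes its speed limit or range.

## Working session

There is one attempt and no reset: what is moved stays moved. The work goes in short steps, Python scripts to look and compute and a tool call to move; the robot and the scene stay as the last step left them, time stands still between calls to the robot, and variables do not carry over. Pictures are saved under pics/ and viewed, at most 10 in all, crops included, and the job is handed in when it is done.

Besides the shell and the picture viewer there is one more tool, called after "Call:" as name([rows], argument=value, ...), one row to a line, values as JSON. move_arm: Moves the arm, as the interface text tells. Its arguments: {"type":"object","properties":{"plan":{"type":"array","items":{"type":"array","items":{"type":"number"}}},"newtons":{"type":"number"}},"required":["plan"]}

```bash
mkdir -p pics; ls
python3 - <<'E'
from station import *
import cv2,numpy as np
print(get_obs())
for n in ("top","scene"):
    p,d=get_image(n); cv2.imwrite(f"pics/{n}0.png",p[...,::-1]); np.savez(f"{n}0.npz",p=p,d=d); print(camera_info(n))
E
```

```text
pics
{'clock': 0.0, 'joints': array([-1.24459047e+00,  3.00451096e-01,  1.52157698e+00,  3.41761769e-06,
        1.32069051e+00, -6.65763709e-02]), 'joint_velocities': array([ 9.02537654e-05,  2.37450123e-04,  4.51109848e-04, -1.08571442e-03,
        5.35994905e-04, -4.95919478e-04]), 'joint_efforts': array([-7.48854836e-04, -5.31803691e+01, -3.52741635e+01,  7.07976683e-02,
        2.45307258e-02, -1.48669164e-04]), 'tool_pos': array([ 0.21044524, -0.50786663,  0.20489904]), 'tcp_rot': array([ 9.80777096e-01,  1.95130650e-01, -7.12347162e-05, -5.58443359e-04]), 'ft_force': array([-0.46031103,  0.04939525, -0.07862981]), 'ft_torque': array([ 0.0247993 ,  0.06344374, -0.01548536]), 'grasp_force': 0.0, 'grip_width': 0.9970209469849648}
{'mtx': array([[410.10323057,   0.        , 320.98103885],
       [  0.        , 410.10323057, 192.89226613],
       [  0.        ,   0.        ,   1.        ]]), 'rvec': array([ 2.0837884 , -2.15261283,  0.15739994]), 'tvec': array([0.00125897, 0.62112916, 1.05362366])}
{'mtx': array([[517.0338555 ,   0.        , 317.02240939],
       [  0.        , 517.0338555 , 198.16519178],
       [  0.        ,   0.        ,   1.        ]]), 'rvec': array([ 1.56748734,  1.97901384, -0.81838977]), 'tvec': array([ 0.13987281, -0.37770607,  1.77857728])}
```

View pics/top0.png

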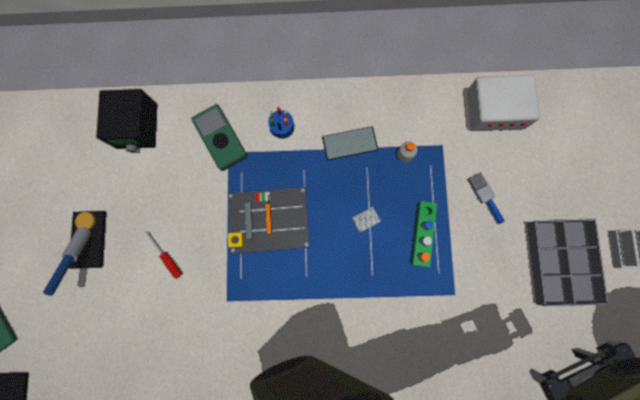

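View pics/scene0.png

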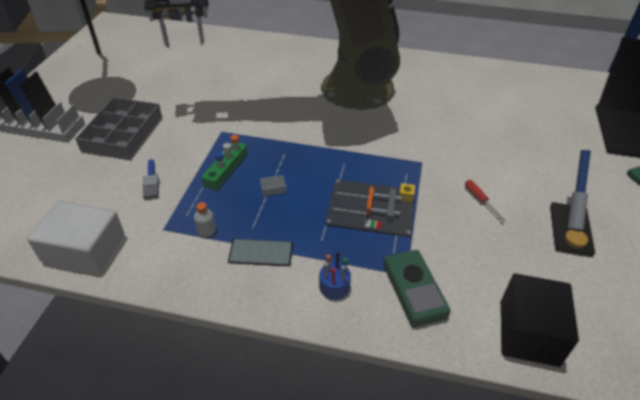

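The top view shows the rack along columns 413-437 with the orange cap at (425,257). The heat sink is at (367,219). The jig has its stop at (268,219) and the socket at (235,240), and it pushes towards image left. I'll enlarge that region.

```bash
cat > h.py <<'E'
import numpy as np,cv2
from station import *
def w2c(n):
    c=camera_info(n); return c["mtx"],cv2.Rodrigues(c["rvec"])[0],c["tvec"]
def onz(cam,uv,z):
    K,R,t=cam; r=R.T@np.linalg.solve(K,[uv[0],uv[1],1.]); o=-R.T@t
    return o+r*(z-o[2])/r[2]
E
python3 - <<'E'
import cv2,numpy as np
p=np.load("top0.npz")["p"][...,::-1]
a=cv2.resize(p[180:275,220:320],None,fx=4,fy=6,interpolation=cv2.INTER_CUBIC)
a=cv2.resize(p[180:275,222:312],(540,570),interpolation=cv2.INTER_CUBIC)
b=cv2.resize(p[195:275,345:445],(600,480),interpolation=cv2.INTER_CUBIC)
cv2.imwrite("pics/a.png",a);cv2.imwrite("pics/b.png",b)
E
```

```text
(no output)
```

View pics/a.png

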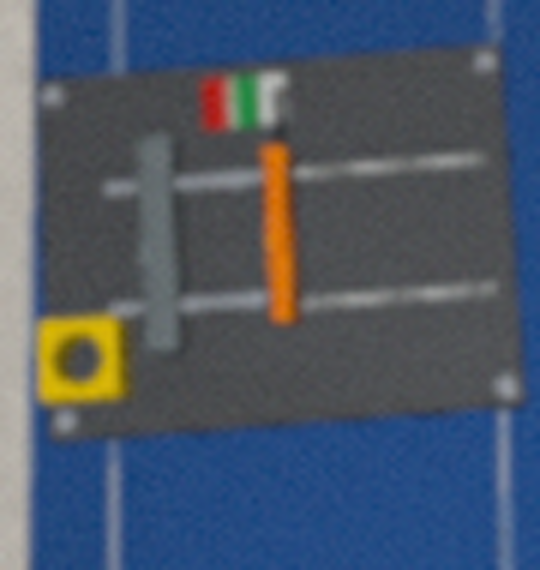

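View pics/b.png

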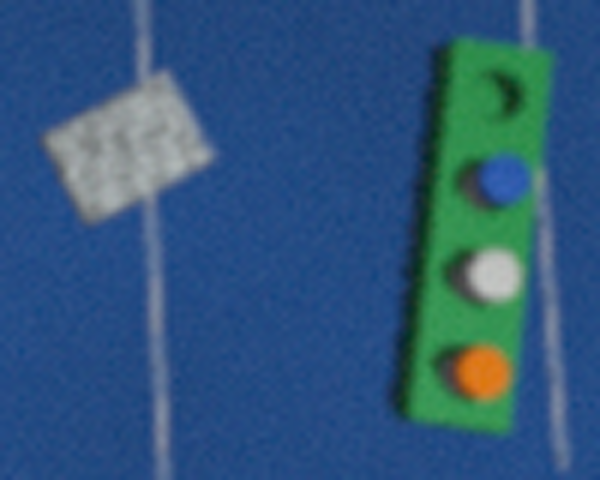

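Crop a shows the plate corners, the lines and the socket hole at (80,358). Crop b shows the orange cap centre at (484,373), the rack corners and the heat sink corners at (165,72), (215,155), (90,222) and (42,138).

Run:
```python
from h import *
from scipy.spatial.transform import Rotation as Ro
cam=w2c("top")
def P(U,off,z): return onz(cam,[(U[0]+.5)/6-.5+off[0],(U[1]+.5)/6-.5+off[1]],z)[:2]
A=(222,180);B=(345,195)
pl=np.array([P(u,A,.01) for u in [(38,80),(497,45),(522,402),(53,438)]])
loc=np.array([(85,150),(85,-70),(-85,-70),(-85,150)])/1000
def fit(l,w):
    lc,wc=l.mean(0),w.mean(0);a=l-lc;b=w-wc
    th=np.arctan2((a[:,0]*b[:,1]-a[:,1]*b[:,0]).sum(),(a*b).sum())
    R=np.array([[np.cos(th),-np.sin(th)],[np.sin(th),np.cos(th)]]);t=wc-R@lc
    return th,R,t,np.abs(l@R.T+t-w).max()
th,R,t,e=fit(loc,pl);print("jig",np.degrees(th),t,e)
print("sock",R@[-.05,.128]+t,"direct",P((80,358),A,.04), np.mean([P(u,A,.04) for u in [(38,320),(120,315),(127,400),(42,402)]],0))
print("lines",[P(u,A,.01) for u in [(105,188),(485,157),(110,308),(497,288)]])
print("stop top",[P(u,A,.04) for u in [(290,145),(298,320)]],"expect",R@[.04,.03]+t,R@[-.04,.03]+t)
print("orange",P((484,373),B,.074),"white",P((495,275),B,.074),"blue",P((504,180),B,.074))
rk=np.array([P(u,B,.036) for u in [(455,38),(553,52),(510,433),(408,415)]])
th,R,t,e=fit(np.array([(86,22),(86,-22),(-86,-22),(-86,22)])/1000,rk);print("rack",np.degrees(th),t,e,"holes",[R@[x,0]+t for x in(-.063,.063)])
hs=np.array([P(u,B,.026) for u in [(165,72),(215,155),(90,222),(42,138)]])
th,R,t,e=fit(np.array([(22,-32),(-22,-32),(-22,32),(22,32)])/1000,hs);print("hs",np.degrees(th),t,e)
o=get_obs();print(Ro.from_quat(o["tcp_rot"]).as_matrix())
```

```text
jig 2.58984866279145 [0.56055573 0.09283925] 0.0020221409724400508
sock [0.50482299 0.21844921] direct [0.50449336 0.2174666 ] [0.50396372 0.21668209]
lines [array([0.58536337, 0.21333714]), array([0.59392692, 0.03515523]), array([0.52920343, 0.21074081]), array([0.53262681, 0.03095779])]
stop top [array([0.59810455, 0.12186319]), array([0.51839177, 0.11891851])] expect [0.5991593  0.12461605] [0.51924101 0.12100117]
orange [ 0.44188689 -0.28157593] white [ 0.48331462 -0.28933839] blue [ 0.52402902 -0.29624841]
rack -10.912801887337972 [ 0.50450635 -0.29356953] 0.0008662494588828618 holes [array([ 0.44264562, -0.28164269]), array([ 0.56636709, -0.30549636])]
hs 26.70955742714055 [ 0.54910233 -0.13881698] 0.0007421377055351341
[[ 9.23835417e-01  3.82789776e-01 -3.30657084e-04]
 [ 3.82789916e-01 -9.23834958e-01  9.22114765e-04]
 [ 4.75035315e-05 -9.78454476e-04 -9.99999520e-01]]
```

```bash
cat > to.py <<'E'
import sys
from h import *
from scipy.spatial.transform import Rotation as Ro
# args: x y z yaw(deg of tool y axis, modulo 180); prints shift/turn in tool axes (tool kept pointing down)
x,y,z,yaw=map(float,sys.argv[1:5]); o=get_obs(); R=Ro.from_quat(o["tcp_rot"])
s,c=np.sin(np.radians(yaw)),np.cos(np.radians(yaw))
best=min(((R.inv()*Ro.from_matrix(np.array([[-s*k,c*k,0],[c*k,s*k,0],[0,0,-1]]))).as_rotvec(degrees=True) if 0 else
 (R.inv()*Ro.from_matrix(np.column_stack([np.cross([c*k,s*k,0],[0,0,-1]),[c*k,s*k,0],[0,0,-1]]))).as_rotvec(degrees=True) for k in(1,-1)),key=np.linalg.norm)
print("shift",np.round(R.inv().apply(np.array([x,y,z])-o["tool_pos"]),4),"turn",best.round(2))
print(o["tool_pos"].round(4),"j",o["joints"].round(2),"F",o["ft_force"].round(2),"w",round(o["grip_width"],3),"g",round(o["grasp_force"],2),"t",o["clock"])
E
sed -i 's/best=min(((R.inv.*if 0 else$/best=min((/' to.py
python3 to.py .442 -.2815 .14 -100.9
```

```text
shift [ 0.3006 -0.1205  0.0651] turn [-6.000e-02  1.000e-02  3.341e+01]
[ 0.2105 -0.5079  0.205 ] j [-1.24  0.3   1.52 -0.    1.32 -0.07] F [-0.15 -0.37 -0.29] w 0.999 g 0.0 t 0.1
```

Call:
move_arm([
  [0.6, 0.3006, -0.1205, 0.065, 0, 0, 33.4],
  [0.6, 0.3006, -0.1205, 0.065, 0, 0, 33.4],
  [0.6, 0.3006, -0.1205, 0.065, 0, 0, 33.4],
  [0.6, 0.3006, -0.1205, 0.065, 0, 0, 33.4],
  [0.6, 0.3006, -0.1205, 0.065, 0, 0, 33.4],
], newtons=15)

```text
clock: 0.72
tool_pos: [0.4203, -0.3027, 0.1464]
tcp_rot: [0.995, -0.096, -0.0, -0.0]
ft_force: [0.8, -0.9, -0.7]
grip_width: 0.6
grasp_force: 0.0
```

```bash
python3 to.py .442 -.2815 .14 -100.9
```

```text
shift [ 0.0172 -0.0249  0.0064] turn [-0.    0.   -0.07]
[ 0.4203 -0.3027  0.1464] j [-0.69  0.29  1.68 -0.    1.17  1.07] F [ 0.84 -0.93 -0.74] w 0.6 g 0.0 t 0.725
```

Call:
move_arm([
  [0.6, 0, 0, 0, 0, 0, 0],
  [0.6, 0, 0, 0, 0, 0, 0],
])

```text
clock: 0.98
tool_pos: [0.4191, -0.3044, 0.1468]
tcp_rot: [0.996, -0.095, -0.0, 0.0]
ft_force: [-0.3, -1.1, 0.3]
grip_width: 0.598
grasp_force: 0.0
```

```bash
python3 to.py .442 -.2815 .14 -100.9
```

```text
shift [ 0.0182 -0.0268  0.0068] turn [0.   0.02 0.03]
[ 0.4191 -0.3044  0.1468] j [-0.7   0.29  1.68 -0.    1.17  1.06] F [-0.32 -1.11  0.26] w 0.598 g 0.0 t 0.975
```

Call:
move_arm([
  [0.6, 0.018, -0.027, 0.007, 0, 0, 0],
  [0.6, 0.018, -0.027, 0.007, 0, 0, 0],
  [0.6, 0.018, -0.027, 0.007, 0, 0, 0],
])

```text
clock: 1.35
tool_pos: [0.4413, -0.2822, 0.1401]
tcp_rot: [0.995, -0.096, 0.0, 0.0]
ft_force: [0.2, -0.3, -0.2]
grip_width: 0.599
grasp_force: 0.0
```

```bash
python3 to.py .442 -.2815 .047 -100.9
python3 - <<'E'
from h import *
o=get_obs();p,d=get_image("wrist");c=w2c("wrist")
cv2.imwrite("pics/w1.png",p[...,::-1]);np.savez("w1.npz",p=p,d=d,K=c[0],R=c[1],t=c[2])
h=cv2.cvtColor(p,cv2.COLOR_RGB2HSV)
m=((h[...,0]>5)&(h[...,0]<20)&(h[...,1]>150)&(h[...,2]>90)).astype(np.uint8)
n,l,s,ce=cv2.connectedComponentsWithStats(m);i=1+s[1:,4].argmax();print(s[i],ce[i],onz(c,ce[i],.074),np.median(d[l==i]))
E
```

```text
shift [ 0.0005 -0.0008  0.0931] turn [ 0.01 -0.01 -0.06]
[ 0.4413 -0.2822  0.1401] j [-0.64  0.31  1.67 -0.    1.16  1.12] F [ 0.16 -0.32 -0.21] w 0.599 g 0.0 t 1.35
[306 194  28  30 667] [319.52923538 208.71514243] [ 0.44493788 -0.2827839   0.074     ] 0.2567302
```

View pics/w1.png

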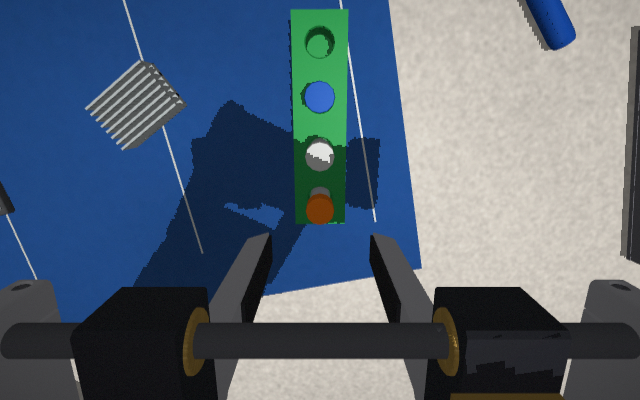

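The wrist view has the orange cap at (320,209), centred between the fingers, and the heat sink at (135,105). I'll refine the cap's position from depth.

```bash
cat >> h.py <<'E'
def cloud(n=None,f=None):
    if f: z=np.load(f);p,d,c=z["p"],z["d"],(z["K"],z["R"],z["t"])
    else: c=w2c(n);p,d=get_image(n)
    v,u=np.mgrid[:400,:640]; K,R,t=c
    X=np.stack([(u-K[0,2])/K[0,0]*d,(v-K[1,2])/K[1,1]*d,d],-1)
    return p,d,(X-t)@R
E
python3 - <<'E'
from h import *
p,d,W=cloud(f="w1.npz")
h=cv2.cvtColor(p,cv2.COLOR_RGB2HSV)
m=(h[...,0]>5)&(h[...,0]<20)&(h[...,1]>150)&(h[...,2]>90)&(d>0)
w=W[m];zt=np.percentile(w[:,2],95);t=w[w[:,2]>zt-.004];print(zt,t.shape,t.min(0),t.max(0),(t.min(0)+t.max(0))/2)
# heat sink
m=(W[...,2]>.020)&(W[...,2]<.032)&(abs(W[...,0]-.549)<.06)&(abs(W[...,1]+.139)<.06)
q=W[m];r=cv2.minAreaRect((q[:,:2]*1000).astype(np.float32));print(len(q),r,np.percentile(q[:,2],[50,95]))
E
```

```text
0.0747597481895336 (585, 3) [ 0.43268369 -0.31634975  0.07076166] [ 0.46325807 -0.2720338   0.25856749] [ 0.44797088 -0.29419178  0.16466457]
2905 ((549.5641479492188, -140.0975799560547), (44.86009216308594, 65.20968627929688), 25.870502471923828) [0.02495027 0.02663973]
```

Call:
move_arm([
  [0.6, 0.0018, 0, 0.05, 0, 0, 0],
  [0.6, 0.0018, 0, 0.093, 0, 0, 0],
  [0.6, 0.0018, 0, 0.093, 0, 0, 0],
  [0.1, 0.0018, 0, 0.093, 0, 0, 0],
  [0.1, 0.0018, 0, 0.093, 0, 0, 0],
])

```text
clock: 2.02
tool_pos: [0.4445, -0.2822, 0.0488]
tcp_rot: [0.995, -0.095, 0.001, 0.001]
ft_force: [0.1, -0.2, -0.7]
grip_width: 0.422
grasp_force: 0.0
```

Call:
move_arm([
  [0.1, 0, 0, 0, 0, 0, 0],
  [0.1, 0, 0, 0, 0, 0, 0],
  [0.1, 0, 0, 0, 0, 0, 0],
])

```text
clock: 2.4
tool_pos: [0.4441, -0.2817, 0.0475]
tcp_rot: [0.995, -0.095, 0.0, 0.0]
ft_force: [0.3, -0.5, 6.2]
grip_width: 0.228
grasp_force: 15.0
```

Call:
move_arm([
  [0.1, 0, 0, -0.03, 0, 0, 0],
  [0.1, 0, 0, -0.07, 0, 0, 0],
  [0.1, 0, 0, -0.1, 0, 0, 0],
  [0.1, 0, 0, -0.1, 0, 0, 0],
])

```text
clock: 2.9
tool_pos: [0.4445, -0.2819, 0.1487]
tcp_rot: [0.995, -0.095, 0.002, 0.001]
ft_force: [-0.2, -0.1, -0.1]
grip_width: 0.226
grasp_force: 15.0
```

```bash
python3 to.py .5045 .2175 .148 -45
```

```text
shift [-3.540e-02 -5.018e-01 -2.000e-04] turn [  0.17  -0.13 -55.89]
[ 0.4445 -0.2819  0.1487] j [-0.63  0.3   1.66 -0.    1.18  1.13] F [-0.23 -0.09 -0.12] w 0.226 g 15.0 t 2.9
```

Call:
move_arm([
  [0.1, -0.0035, -0.05, 0, 0, 0, -5.6],
  [0.1, -0.007, -0.1, 0, 0, 0, -11.2],
  [0.1, -0.0105, -0.15, 0, 0, 0, -16.8],
  [0.1, -0.014, -0.2, 0, 0, 0, -22.4],
  [0.1, -0.0175, -0.25, 0, 0, 0, -28],
])

```text
clock: 3.52
tool_pos: [0.4733, -0.0309, 0.1455]
tcp_rot: [0.989, 0.15, -0.001, -0.0]
ft_force: [1.2, -0.6, -0.3]
grip_width: 0.227
grasp_force: 15.0
```

Call:
move_arm([
  [0.1, 0, 0, 0, 0, 0, 0],
  [0.1, 0, 0, 0, 0, 0, 0],
])

```text
clock: 3.78
tool_pos: [0.4735, -0.0329, 0.146]
tcp_rot: [0.989, 0.148, -0.001, -0.0]
ft_force: [-0.3, 0.0, -1.2]
grip_width: 0.232
grasp_force: 15.0
```

```bash
python3 to.py .5045 .2175 .148 -45
```

```text
shift [ 0.1032 -0.2303 -0.0021] turn [ -0.05   0.07 -27.92]
[ 0.4735 -0.0329  0.146 ] j [-0.15  0.2   1.8  -0.    1.15  1.13] F [-0.3   0.03 -1.21] w 0.232 g 15.0 t 3.775
```

Call:
move_arm([
  [0.1, 0.02, -0.046, 0, 0, 0, -5.6],
  [0.1, 0.041, -0.092, 0, 0, 0, -11.2],
  [0.1, 0.062, -0.138, -0.001, 0, 0, -16.8],
  [0.1, 0.083, -0.184, -0.002, 0, 0, -22.4],
  [0.1, 0.1032, -0.2303, -0.002, 0, 0, -28],
])

```text
clock: 4.4
tool_pos: [0.5053, 0.218, 0.1484]
tcp_rot: [0.923, 0.384, -0.0, 0.0]
ft_force: [0.2, -0.1, -0.8]
grip_width: 0.231
grasp_force: 15.0
```

Call:
move_arm([
  [0.1, 0, 0, 0, 0, 0, 0],
  [0.1, 0, 0, 0, 0, 0, 0],
])

```text
clock: 4.65
tool_pos: [0.5049, 0.2164, 0.1483]
tcp_rot: [0.924, 0.382, -0.001, 0.0]
ft_force: [0.1, -0.6, 0.2]
grip_width: 0.227
grasp_force: 15.0
```

```bash
python3 to.py .5045 .2175 .148 -45;  python3 - <<'E'
from h import *
p,d,W=cloud("wrist");cv2.imwrite("pics/w2.png",p[...,::-1])
h=cv2.cvtColor(p,cv2.COLOR_RGB2HSV)
m=(h[...,0]>22)&(h[...,0]<34)&(h[...,1]>150)&(abs(W[...,2]-.04)<.004)
q=W[m];r=cv2.minAreaRect((q[:,:2]*1000).astype(np.float32));print(len(q),r)
E
```

```text
shift [ 0.0005 -0.0011  0.0003] turn [-0.02  0.06 -0.03]
[0.5049 0.2164 0.1483] j [ 0.34  0.35  1.59 -0.    1.2   1.12] F [ 0.07 -0.56  0.18] w 0.227 g 15.0 t 4.65
1099 ((504.04510498046875, 217.86790466308594), (36.53274917602539, 36.294551849365234), 2.6381657123565674)
```

View pics/w2.png

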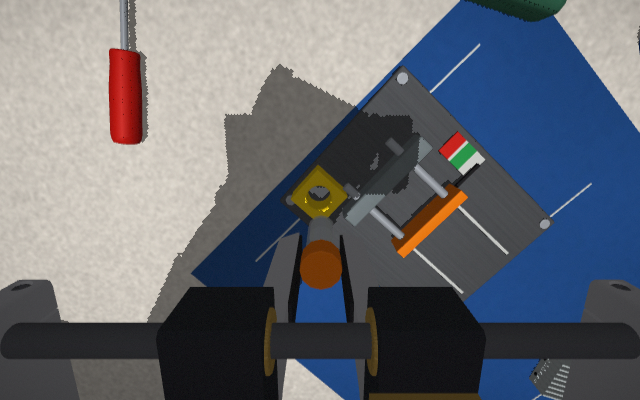

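The wrist view shows the vial upright in the fingers, cap at (321,265), with the yellow socket hole ahead at (319,192). I'll check where the vial sits in the grasp.

```bash
python3 - <<'E'
from h import *
from scipy.spatial.transform import Rotation as Ro
o=get_obs();p,d,W=cloud("wrist")
T=Ro.from_quat(o["tcp_rot"]).inv().apply((W-o["tool_pos"]).reshape(-1,3)).reshape(W.shape)
h=cv2.cvtColor(p,cv2.COLOR_RGB2HSV)
m=(h[...,0]>5)&(h[...,0]<20)&(h[...,1]>150)&(abs(T[...,0])<.03)&(abs(T[...,1])<.02)
q=T[m];print(len(q),np.percentile(q,[1,5,50,95,99],axis=0))
top=q[q[:,2]<np.percentile(q[:,2],5)+.003]
print(len(top),top.min(0),top.max(0),cv2.minEnclosingCircle((top[:,:2]*1000).astype(np.float32)))
v=(abs(T[...,0]-.0)<.03)&(abs(T[...,1])<.008)&(T[...,2]>0.005)&(T[...,2]<.045);s=T[v]
for a in(.01,.02,.03):
  k=s[abs(s[:,2]-a)<.004]; print(a,len(k),k[:,0].max() if len(k) else None)
E
python3 to.py .504 .2178 .148 -45
```

```text
1756 [[-0.01056892 -0.01151061 -0.11833461]
 [-0.00856669 -0.00929736 -0.02785611]
 [ 0.00218016 -0.00011858 -0.02606879]
 [ 0.00960881  0.00946411 -0.01476192]
 [ 0.0278739   0.01163498 -0.01196278]]
1360 [-0.01193578 -0.01206609 -0.12288669] [ 0.02978219  0.01923098 -0.02486559] ((10.536486625671387, 0.14807157218456268), 22.473575592041016)
0.01 122 0.007640926501202829
0.02 108 0.0076922038841971165
0.03 88 0.007505069136613093
shift [ 0.0004 -0.0018  0.0007] turn [-0.    0.02 -0.06]
[0.505  0.2162 0.1487] j [ 0.34  0.35  1.59 -0.    1.2   1.12] F [-0.41  0.44 -0.41] w 0.232 g 15.0 t 4.75
```

Call:
move_arm([
  [0.1, 0.0016, -0.0018, 0.04, 0, 0, 0],
  [0.1, 0.0016, -0.0018, 0.06, 0, 0, 0],
  [0.1, 0.0016, -0.0018, 0.075, 0, 0, 0],
  [0.1, 0.0016, -0.0018, 0.085, 0, 0, 0],
  [0.1, 0.0016, -0.0018, 0.085, 0, 0, 0],
])

```text
clock: 5.38
tool_pos: [0.5046, 0.2199, 0.0637]
tcp_rot: [0.924, 0.383, -0.0, -0.0]
ft_force: [-0.1, 0.5, 0.0]
grip_width: 0.23
grasp_force: 15.0
```

```bash
python3 to.py .504 .2178 .049 -45
```

```text
shift [-0.0019  0.0011  0.0147] turn [-0.01  0.02  0.08]
[0.5046 0.2199 0.0637] j [ 0.34  0.46  1.66 -0.    1.03  1.13] F [-0.13  0.49  0.01] w 0.23 g 15.0 t 5.375
```

Call:
move_arm([
  [0.1, -0.0005, 0.001, 0.007, 0, 0, 0],
  [0.1, -0.0005, 0.001, 0.012, 0, 0, 0],
  [0.1, -0.0005, 0.001, 0.014, 0, 0, 0],
  [0.1, -0.0005, 0.001, 0.0145, 0, 0, 0],
])

```text
clock: 5.88
tool_pos: [0.5051, 0.2193, 0.0495]
tcp_rot: [0.924, 0.384, 0.0, -0.0]
ft_force: [-0.4, -0.3, 2.9]
grip_width: 0.229
grasp_force: 15.0
```

Call:
move_arm([
  [0.6, 0, 0, 0, 0, 0, 0],
  [0.6, 0, 0, 0, 0, 0, 0],
  [0.6, 0, 0, 0, 0, 0, 0],
  [0.6, 0, 0, -0.05, 0, 0, 0],
  [0.6, 0, 0, -0.11, 0, 0, 0],
])

```text
clock: 6.5
tool_pos: [0.5044, 0.2189, 0.16]
tcp_rot: [0.924, 0.384, -0.001, -0.0]
ft_force: [-0.0, 0.5, 0.8]
grip_width: 0.598
grasp_force: 0.0
```

Call:
move_arm([
  [0.8, 0, 0, 0, 0, 0, 0],
  [0.8, 0, 0, 0, 0, 0, 0],
])

```text
clock: 6.75
tool_pos: [0.5047, 0.2191, 0.1589]
tcp_rot: [0.924, 0.384, -0.0, -0.0]
ft_force: [0.2, 0.3, -1.6]
grip_width: 0.778
grasp_force: 0.0
```

```bash
python3 to.py .5497 -.14 .12 26.2;  python3 - <<'E'
from h import *
p,d,W=cloud("wrist");cv2.imwrite("pics/w3.png",p[...,::-1])
h=cv2.cvtColor(p,cv2.COLOR_RGB2HSV)
m=(h[...,0]>3)&(h[...,0]<20)&(h[...,1]>150)&(d>0)&(np.hypot(W[...,0]-.504,W[...,1]-.218)<.03)
q=W[m];z=np.percentile(q[:,2],90);t=q[abs(q[:,2]-z)<.003];print(z,len(t),cv2.minEnclosingCircle((t[:,:2]*1000).astype(np.float32)))
E
```

```text
shift [-0.2226  0.2853  0.0389] turn [-3.00e-02  1.00e-02 -7.11e+01]
[0.5047 0.2191 0.1589] j [0.34 0.34 1.58 0.   1.22 1.13] F [ 0.18  0.26 -1.63] w 0.778 g 0.0 t 6.75
0.07655950564260161 520 ((504.0603942871094, 217.81234741210938), 10.881331443786621)
```

The vial is seated, with its top at 76.6 mm and centred. Next is the heat sink.

Call:
move_arm([
  [0.9, -0.03, 0.04, 0, 0, 0, -10],
  [0.9, -0.06, 0.08, 0, 0, 0, -20],
  [0.9, -0.09, 0.12, 0, 0, 0, -30],
  [0.9, -0.12, 0.16, 0, 0, 0, -40],
  [0.9, -0.15, 0.2, 0, 0, 0, -50],
])

```text
clock: 7.42
tool_pos: [0.5403, -0.0298, 0.1579]
tcp_rot: [0.673, 0.74, -0.001, -0.001]
ft_force: [0.2, 0.2, -1.2]
grip_width: 0.9
grasp_force: 0.0
```

Call:
move_arm([
  [0.9, 0, 0, 0, 0, 0, 0],
  [0.9, 0, 0, 0, 0, 0, 0],
])

```text
clock: 7.68
tool_pos: [0.5404, -0.0279, 0.1583]
tcp_rot: [0.676, 0.737, -0.0, -0.001]
ft_force: [-0.0, 0.8, -0.8]
grip_width: 0.9
grasp_force: 0.0
```

```bash
python3 to.py .5497 -.14 .12 26.2
```

```text
shift [-0.1125 -0.0004  0.0383] turn [ -0.1   -0.05 -21.23]
[ 0.5404 -0.0279  0.1583] j [-0.12  0.32  1.6   0.    1.22 -0.21] F [-0.01  0.84 -0.77] w 0.9 g 0.0 t 7.675
```

Call:
move_arm([
  [0.9, -0.04, 0, 0, 0, 0, -9],
  [0.9, -0.08, 0, 0.01, 0, 0, -17],
  [0.9, -0.1125, -0.0004, 0.025, 0, 0, -21.2],
  [0.9, -0.1125, -0.0004, 0.025, 0, 0, -21.2],
  [0.9, -0.1125, -0.0004, 0.025, 0, 0, -21.2],
])

```text
clock: 8.3
tool_pos: [0.5505, -0.1389, 0.1344]
tcp_rot: [0.528, 0.849, 0.0, -0.0]
ft_force: [0.5, 0.4, -0.0]
grip_width: 0.901
grasp_force: 0.0
```

```bash
python3 - <<'E'
from h import *
p,d,W=cloud("wrist");cv2.imwrite("pics/w4.png",p[...,::-1])
m=(W[...,2]>.018)&(W[...,2]<.032)&(abs(W[...,0]-.549)<.06)&(abs(W[...,1]+.139)<.06)
q=W[m];r=cv2.minAreaRect((q[:,:2]*1000).astype(np.float32));print(len(q),r,np.percentile(q[:,2],[50,95]))
E
python3 to.py .5497 -.14 .02 26.2
```

```text
1443 ((549.745361328125, -140.1498565673828), (44.113582611083984, 64.17927551269531), 25.58539581298828) [0.02570294 0.02686475]
shift [-0.0006 -0.0014  0.1147] turn [0.02 0.   0.1 ]
[ 0.5507 -0.1389  0.1347] j [-0.31  0.41  1.55  0.    1.19 -0.77] F [-0.52 -0.3   0.37] w 0.903 g 0.0 t 8.35
```

View pics/w4.png

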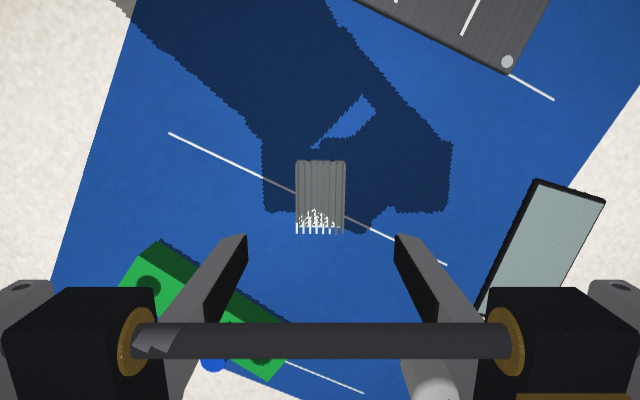

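The heat sink sits squarely between the fingers at (320,195). I'll descend to it and grip.

Call:
move_arm([
  [0.8, -0.0006, -0.0014, 0.05, 0, 0, 0.6],
  [0.8, -0.0006, -0.0014, 0.1, 0, 0, 0.6],
  [0.8, -0.0006, -0.0014, 0.125, 0, 0, 0.6],
  [0.8, -0.0006, -0.0014, 0.1295, 0, 0, 0.6],
  [0.8, -0.0006, -0.0014, 0.1295, 0, 0, 0.6],
])

```text
clock: 8.98
tool_pos: [0.5501, -0.1411, 0.006]
tcp_rot: [0.532, 0.847, 0.0, 0.001]
ft_force: [-0.3, 0.4, 0.5]
grip_width: 0.797
grasp_force: 0.0
```

Call:
move_arm([
  [0.4, 0, 0, 0, 0, 0, 0],
  [0.4, 0, 0, 0, 0, 0, 0],
  [0.3, 0, 0, 0, 0, 0, 0],
  [0.3, 0, 0, 0, 0, 0, 0],
  [0.3, 0, 0, 0, 0, 0, 0],
], newtons=30)

```text
clock: 9.6
tool_pos: [0.5497, -0.1416, 0.0052]
tcp_rot: [0.532, 0.847, 0.0, 0.0]
ft_force: [-0.7, 0.0, 5.4]
grip_width: 0.462
grasp_force: 30.0
```

```bash
python3 to.py .5497 -.1401 .005 25.6
```

```text
shift [0.0013 0.0007 0.0002] turn [0.03 0.02 0.1 ]
[ 0.5497 -0.1416  0.0052] j [-0.32  0.58  1.63  0.    0.93 -0.77] F [-0.7   0.02  5.42] w 0.462 g 30.0 t 9.6
```

Call:
move_arm([
  [0.3, 0, 0, -0.03, 0, 0, 0],
  [0.3, 0, 0, -0.065, 0, 0, 0],
  [0.3, 0, 0, -0.065, 0, 0, 0],
])

```text
clock: 9.98
tool_pos: [0.5505, -0.1419, 0.072]
tcp_rot: [0.532, 0.847, 0.0, 0.002]
ft_force: [0.3, 0.4, -1.2]
grip_width: 0.465
grasp_force: 30.0
```

```bash
python3 to.py .561 .069 .06 2.6
```

```text
shift [0.1855 0.1009 0.0118] turn [ 0.19  0.12 23.1 ]
[ 0.5505 -0.1419  0.072 ] j [-0.32  0.48  1.6  -0.    1.06 -0.77] F [ 0.26  0.41 -1.19] w 0.465 g 30.0 t 9.975
```

Call:
move_arm([
  [0.3, 0.042, 0.023, 0, 0, 0, 5.8],
  [0.3, 0.09, 0.049, 0, 0, 0, 11.6],
  [0.3, 0.138, 0.075, 0, 0, 0, 17.4],
  [0.3, 0.1855, 0.101, 0.011, 0, 0, 23.1],
  [0.3, 0.1855, 0.101, 0.011, 0, 0, 23.1],
])

```text
clock: 10.6
tool_pos: [0.5588, 0.0724, 0.0568]
tcp_rot: [0.69, 0.724, -0.001, -0.001]
ft_force: [0.6, 0.1, -0.6]
grip_width: 0.466
grasp_force: 30.0
```

Call:
move_arm([
  [0.3, 0, 0, 0, 0, 0, 0],
  [0.3, 0, 0, 0, 0, 0, 0],
])

```text
clock: 10.85
tool_pos: [0.56, 0.0683, 0.0587]
tcp_rot: [0.691, 0.723, -0.0, -0.0]
ft_force: [0.5, 0.4, -0.2]
grip_width: 0.461
grasp_force: 30.0
```

```bash
python3 to.py .561 .069 .0165 2.6
python3 - <<'E'
from h import *
from scipy.spatial.transform import Rotation as Ro
o=get_obs();p,d,W=cloud("wrist");cv2.imwrite("pics/w5.png",p[...,::-1])
h=cv2.cvtColor(p,cv2.COLOR_RGB2HSV)
m=(h[...,0]>3)&(h[...,0]<20)&(h[...,1]>150)&(abs(W[...,2]-.04)<.004)&(np.hypot(W[...,0]-.56,W[...,1]-.13)<.06)
q=W[m];r=cv2.minAreaRect((q[:,:2]*1000).astype(np.float32));print("stop",len(q),r)
T=Ro.from_quat(o["tcp_rot"]).inv().apply((W-o["tool_pos"]).reshape(-1,3)).reshape(W.shape)
m=(abs(T[...,0])<.05)&(abs(T[...,1])<.019)&(T[...,2]<.012)&(T[...,2]>-.03)&(d>0)
q=T[m];print("hs",len(q),np.percentile(q,[1,50,99],axis=0),q.min(0),q.max(0))
E
```

```text
shift [0.0007 0.0011 0.0422] turn [-0.02  0.01 -0.05]
[0.56   0.0683 0.0587] j [ 0.06  0.49  1.62 -0.    1.03  0.01] F [ 0.54  0.38 -0.21] w 0.461 g 30.0 t 10.85
stop 2300 ((558.647216796875, 127.52338409423828), (80.0108642578125, 9.500070571899414), 2.5607516765594482)
hs 7702 [[-3.04319811e-02 -1.85972465e-02 -2.16688427e-02]
 [ 5.22123808e-03 -4.53168008e-05 -3.80844183e-03]
 [ 3.30964732e-02  1.85730769e-02  2.09590156e-03]] [-0.0315539  -0.01899671 -0.02233651] [0.03343877 0.0189997  0.00559664]
```

View pics/w5.png

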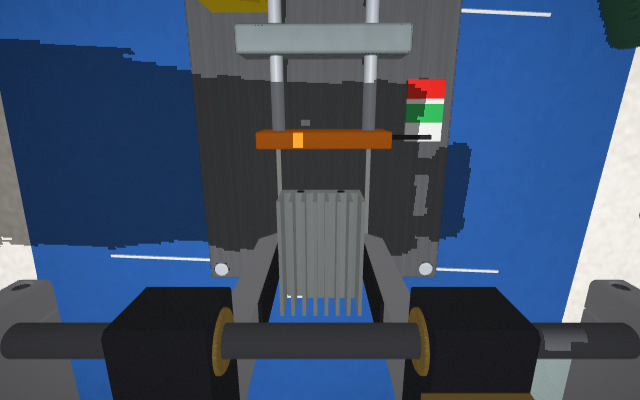

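The heat sink is square and between the lines, about 21 mm short of the stop. Its front edge is at row 190 and the stop face at row 148. I'll lower it onto the bed.

Call:
move_arm([
  [0.3, 0.0005, 0.001, 0.02, 0, 0, 0],
  [0.3, 0.0005, 0.001, 0.035, 0, 0, 0],
  [0.3, 0.0005, 0.001, 0.041, 0, 0, 0],
  [0.3, 0.0005, 0.001, 0.0425, 0, 0, 0],
  [0.3, 0.0005, 0.001, 0.0425, 0, 0, 0],
])

```text
clock: 11.52
tool_pos: [0.5612, 0.07, 0.0168]
tcp_rot: [0.691, 0.723, 0.0, 0.0]
ft_force: [0.7, 0.4, -0.9]
grip_width: 0.466
grasp_force: 30.0
```

```bash
python3 to.py .5605 .069 .015 2.6
```

```text
shift [-0.0009 -0.0007  0.0018] turn [ 0.03 -0.    0.  ]
[0.5612 0.07   0.0168] j [0.06 0.56 1.64 0.   0.95 0.01] F [ 0.67  0.37 -0.91] w 0.466 g 30.0 t 11.525
```

Call:
move_arm([
  [0.3, 0, 0, 0.001, 0, 0, 0],
  [0.3, 0, 0, 0.0018, 0, 0, 0],
  [0.3, 0, 0, 0.0018, 0, 0, 0],
])

```text
clock: 11.9
tool_pos: [0.5611, 0.07, 0.0152]
tcp_rot: [0.691, 0.723, 0.0, 0.0]
ft_force: [-2.1, -0.3, 5.0]
grip_width: 0.463
grasp_force: 30.0
```

Call:
move_arm([
  [0.3, 0.006, 0, 0, 0, 0, 0],
  [0.3, 0.012, 0, 0, 0, 0, 0],
  [0.3, 0.018, 0, 0, 0, 0, 0],
  [0.3, 0.023, 0, 0, 0, 0, 0],
  [0.3, 0.026, 0, 0, 0, 0, 0],
])

```text
clock: 12.52
tool_pos: [0.5603, 0.0958, 0.0152]
tcp_rot: [0.691, 0.723, 0.0, 0.001]
ft_force: [-0.0, -8.5, 5.9]
grip_width: 0.467
grasp_force: 30.0
```

Call:
move_arm([
  [0.3, 0, 0, 0, 0, 0, 0],
  [0.3, 0, 0, 0, 0, 0, 0],
])

```text
clock: 12.78
tool_pos: [0.5603, 0.096, 0.0152]
tcp_rot: [0.691, 0.723, 0.0, 0.001]
ft_force: [0.0, -3.5, 5.5]
grip_width: 0.468
grasp_force: 30.0
```

Call:
move_arm([
  [0.3, 0.003, 0, 0, 0, 0, 0],
  [0.3, 0.006, 0, 0, 0, 0, 0],
  [0.3, 0.0075, 0, 0, 0, 0, 0],
  [0.3, 0.0075, 0, 0, 0, 0, 0],
  [0.3, 0.0075, 0, 0, 0, 0, 0],
])

```text
clock: 13.4
tool_pos: [0.56, 0.1028, 0.0152]
tcp_rot: [0.691, 0.723, 0.0, 0.001]
ft_force: [0.9, -10.0, 7.5]
grip_width: 0.469
grasp_force: 30.0
```

Run:
```python
from h import *
o=get_obs();p,d,W=cloud("wrist");cv2.imwrite("pics/w6.png",p[...,::-1])
h=cv2.cvtColor(p,cv2.COLOR_RGB2HSV)
m=(h[...,0]>3)&(h[...,0]<20)&(h[...,1]>150)&(abs(W[...,2]-.04)<.004)&(np.hypot(W[...,0]-.56,W[...,1]-.14)<.06)
q=W[m];r=cv2.minAreaRect((q[:,:2]*1000).astype(np.float32));print("stop",len(q),r)
m=(abs(W[...,2]-.0355)<.004)&(abs(W[...,0]-.56)<.021)&(abs(W[...,1]-.105)<.045)
q=W[m];print("hs",cv2.minAreaRect((q[:,:2]*1000).astype(np.float32)),np.percentile(q[:,2],[5,50,95]))
print(o["tool_pos"],o["ft_force"],o["grasp_force"])
```

```text
stop 3511 ((557.8893432617188, 140.8101043701172), (80.09453582763672, 10.275516510009766), 2.6724629402160645)
hs ((559.9954223632812, 108.74484252929688), (41.99311065673828, 76.22592163085938), 0.016748987138271332) [0.03312087 0.03587143 0.03928112]
[0.56003314 0.10278275 0.01524753] [  0.89010767 -10.00249535   7.48054926] 30.00475287437439
```

View pics/w6.png

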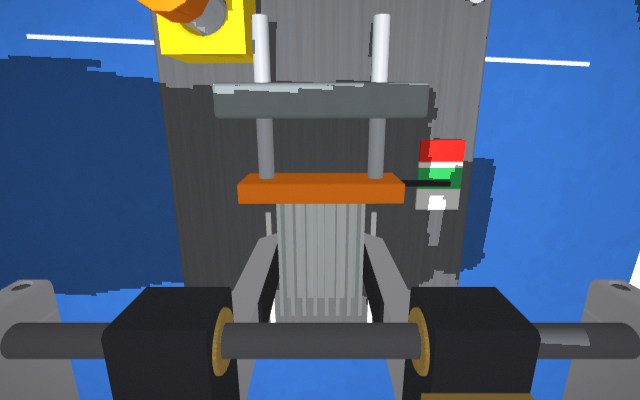

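The black pointer is in the green band at (440,183), with measured travel of about 13.3 mm. I'll hold there.

Call:
move_arm([
  [0.3, 0.001, 0, 0, 0, 0, 0],
  [0.3, 0.001, 0, 0, 0, 0, 0],
  [0.3, 0.001, 0, 0, 0, 0, 0],
  [0.3, 0.001, 0, 0, 0, 0, 0],
  [0.3, 0.001, 0, 0, 0, 0, 0],
])

```text
clock: 14.08
tool_pos: [0.56, 0.1036, 0.0152]
tcp_rot: [0.691, 0.723, -0.0, 0.001]
ft_force: [0.5, -10.7, 6.4]
grip_width: 0.469
grasp_force: 30.0
```

Call:
move_arm([
  [0.3, 0, 0, 0, 0, 0, 0],
  [0.3, 0, 0, 0, 0, 0, 0],
  [0.3, 0, 0, 0, 0, 0, 0],
  [0.3, 0, 0, 0, 0, 0, 0],
  [0.3, 0, 0, 0, 0, 0, 0],
])

```text
clock: 14.7
tool_pos: [0.56, 0.1036, 0.0153]
tcp_rot: [0.691, 0.723, -0.0, 0.001]
ft_force: [0.6, -11.1, 6.3]
grip_width: 0.465
grasp_force: 30.0
```

```bash
python3 -c "
from station import *
print(finish_job())"
```

```text
the job is handed in; nothing more can be done
None
```

I handed the job in at about 15 s; it returned no verdict. The orange vial is released and fully down in the socket, and the heat sink is held square against the stop at about 14 mm travel, pointer in the green.

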